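Set the wind-up kitchen timer to five minutes

ROBOT

A 7-joint arm with a two-finger parallel gripper is mounted at the origin on a cart in front of the work surface, level with it; the furniture and walls round the work are solid. World frame = base frame: x ahead of the robot, y to its left, z up, the work surface at z = 0. Lengths are in m, angles in rad, forces in N, time in s.
With the tool pointing down it reaches from about 0.4 to 0.85 m from the base axis. Payload 10.4 kg.
Tool frame: the origin (TCP) lies midway between the tips of the shut fingers; the grasp point (between the pads) lies hold_point_z behind it (hold_point_z is the distance from the TCP to the grasp point, in m); z points along the fingers, y is the line along which they close (so a half turn about z gives the same grasp; the last joint's range is limited). The gripper opens to 87 mm and grips with 3 to 60 N. Pads are 19 mm wide; open, the fingers measure 117 mm over their backs; the gripper's body (75 mm by 190 mm) begins 51 mm behind the grasp point.
Start: joints at [-0.023, 0.332, -0.065, 1.46, 0.022, 1.35, -0.088], TCP at [0.625, 0, 0.223] pointing down, gripper open.
Joint ranges: [-2.6, 2.6], [-0.5, 2.12], [-1.47, 1.34], [0.16, 2.42], [-1.27, 4.41], [0.06, 2.06], [-2.6, 2.6]. Speed limits (rad/s): [2.22, 2.22, 2.79, 2.79, 3.14, 3.14, 3.14].

INTERFACE

Orientations are given as a unit quaternion [x, y, z, w].
In Python, from bench import * gives the robot as it stands. The module is installed in compiled form; this text tells all that it offers.
- The arm moves only by the tool drive_tool, never from a script. Its argument "increments" is a list of rows, each a list of 6 numbers: the shift along the tool's x, y, z scaled (see below), then the turn, a rotation vector about the tool's x, y, z scaled (see below). In form: [[dx, dy, dz, rx, ry, rz], ...]. A call has exactly 5 rows; each row is the pose to reach, as a shift and turn from the pose commanded when the call began, along the tool's axes at that moment; what a row does not reach only later rows make up. The controller multiplies each number of a shift by 300 mm and each number of a turn by pi/4 rad. A row lasts 1/12 s, in which the tool goes at most 41.7 mm and 7.16 degrees, less where a joint would pass 70% of its speed; a pose out of reach is approached as far as the arm can. A call with a number of a shift or a turn outside -1 to 1 is refused whole. A call with a gripper value outside its range is refused whole. "claw" is the closure, from 0 (fully open) to 1 (shut), set as the call begins (left out, the last holds). The fingers move at their own pace and stop on an object; "force" is the grip in N (left out, the last holds). Time passes only in rows, so rows that repeat a pose let the fingers close, or fill a call up. It gives the time, the measured TCP pose, the force, the opening and the grip force at its end, in the units of the state.
- read_state(): the state, without advancing time (a new reading comes with each control period).
- camera(name): name is "scene" or "side" or "wrist"; returns the picture (480x640x3 uint8, blue, green, red); there is no depth.
- get_calibration(name): a dict with "K" (3x3 intrinsics, pixels), "position" and "rotation" of the camera in the world. Camera axes: x right, y down, z forward; pixel columns grow to the right and rows downward; lengths in m; the calibration is good to about 2 mm. A picture is of the moment at which its call begins: read the wrist's pose just before it. get_calibration takes no time and is no camera call; for the wrist camera it gives the pose at the moment of the call.
- close_job(): hands the job in; it is judged then, once.
The state is a dict: "time": time; "joint_positions": joint angles; "joint_vel": joint speeds; "joint_torque": joint torques, N m; "ee_pos": TCP position; "eef_rot": TCP orientation; "ft_force": force on the tool from outside, world axes, zero at the start; "torque": the same for the moment, N m; "width": finger opening in m; "grip_force": force on a finger pad.
Only numpy, scipy, OpenCV 4.12 (cv2) and the standard library are available. Lean on these libraries where they do the work, as an engineer would, in place of code of your own. Each camera call takes 0.05 s, during which the arm holds its last target. There are 200 camera calls.

TASK

The egg goes in now: set the wind-up kitchen timer to 5 minutes. As with any clockwork timer, a short time has to be wound first past the 10-minute mark and then turned back to 5. It is light and stands free, so keep it pressed down on the worktop, firmly but not hard, while you turn its dial: the housing must stay where it stands, neither spinning nor wandering, and nothing else on the worktop may be disturbed.

Things in the scene. Friction and masses are not known exactly. Their poses are not given: they have to be found in the camera images.
- timer: Free-standing wind-up kitchen timer, 0.21 kg: round white housing, 84 mm diameter, 64 mm tall with its dial. Origin: centre of its underside, on the worktop; z up; -x points to the red zero tick. Loose: unless pressed down, its feet slip and it spins with the dial. A press of 12 to 18 N, kept up all through the turn, holds it.
- timer_feet: The four black rubber feet under the timer, 32 mm from its axis (fixed to it, same origin and axes). They carry the force with which the timer is pressed down; more than 30 N at any time spoils the clockwork.
- timer_zero (a point): Red zero tick of the scale on the white face round the dial, 40 mm from the axis, 32.5 mm above the worktop; it moves with the housing only. The scale runs clockwise seen from above: a tick a minute (6 degrees), a longer one every 5 minutes. Frame as the timer's.
- dial_grip (a point): Centre of the dial's black grip bar, on the dial's axis, 52 mm above the worktop; turns with the dial. Bar: 46 mm long (this frame's x), 10 mm thick (y), from 40 to 64 mm above the worktop. It stands on a flat grey disc, 63 mm diameter, top side 40 mm above the worktop, which may be pressed on. A red pointer line on bar and disc points to -x.
- timer_dial (a joint): Dial setting, rad, against the housing: 0 = pointer at the zero tick, grows clockwise seen from above (winding); 0.105 rad a minute: 5 minutes = 0.524, 10 minutes = 1.047; stop at 5.24. Stiff: takes about 0.17 N m either way, stays where it is left, does not run down meanwhile.
- egg_cup: Stoneware egg cup with a blue line, 48 mm across, 52 mm tall; origin at the centre of its underside. A bystander, loose.
- salt_shaker: Grey and white salt shaker, 44 mm across, 90 mm tall; origin at the centre of its underside. A bystander, loose.
- teaspoon: Steel teaspoon lying flat, 132 x 28 x 11 mm; origin at its middle on the worktop. A bystander, loose.
- garlic: Bulb of garlic, 50 mm; origin at its underside. A bystander, loose.
- onion: Red onion, 84 mm; origin at its underside. A bystander, loose.

How it is judged:
By the outcome, as a careful person would: the job done as asked, in the order asked, and still so for the second after the job is handed in, with the robot touching nothing.
It also fails if it takes over 42 s, if anything falls off the work surface, if the arm or the gripper's body presses on something with over 40 N, if the wrist force passes 120 N, or if a joint passes its speed limit or range.

## Working session

There is one attempt and no reset: what is moved stays moved. The work goes in short steps, Python scripts to look and compute and a tool call to move; the robot and the scene stay as the last step left them, time stands still between calls to the robot, and variables do not carry over. Pictures are saved under pics/ and viewed, at most 10 in all, crops included, and the job is handed in when it is done.

Besides the shell and the picture viewer there is one more tool, called after "Emit:" by a JSON object that holds its "op" and its "data". drive_tool: Moves the arm, as the interface text tells. Its arguments: {"type":"object","properties":{"increments":{"type":"array","items":{"type":"array","items":{"type":"number"}}},"claw":{"type":"number"},"force":{"type":"number"}},"required":["increments"]}

```bash
mkdir -p pics; python3 - <<'E'
from bench import *
import cv2,numpy as np
s=read_state();print({k:(np.round(v,3).tolist() if not isinstance(v,dict) else v) for k,v in s.items()})
for n in("scene","wrist"):
    c=get_calibration(n);print(n,c); im=camera(n);cv2.imwrite(f"pics/{n}0.png",im)
E
```

```text
{'time': 0.0, 'joint_positions': [-0.023, 0.333, -0.065, 1.461, 0.022, 1.35, -0.089], 'joint_vel': [-0.0, 0.001, 0.001, -0.002, 0.001, 0.0, 0.001], 'joint_torque': [-0.0, -62.325, 0.024, -38.989, -0.061, 0.04, 0.0], 'ee_pos': [0.625, -0.0, 0.222], 'eef_rot': [0.707, 0.707, -0.001, -0.0], 'ft_force': [-0.77, 0.543, 0.02], 'torque': [-0.008, -0.016, 0.002], 'grip_force': 0.0, 'width': 0.087}
scene {'K': array([[511.78698957,   0.        , 318.90532867],
       [  0.        , 511.78698957, 249.3792648 ],
       [  0.        ,   0.        ,   1.        ]]), 'position': array([-0.02811554,  0.68708683,  0.50086543]), 'rotation': array([-0.29509586,  0.79271046, -0.49864756,  0.189418  ])}
wrist {'K': array([[412.61248284,   0.        , 319.3375169 ],
       [  0.        , 412.61248284, 234.87375258],
       [  0.        ,   0.        ,   1.        ]]), 'position': array([0.62479416, 0.06683005, 0.38475483]), 'rotation': array([ 9.92155519e-01, -1.00501699e-04, -1.44742009e-04,  1.25009577e-01])}
```

View pics/scene0.png

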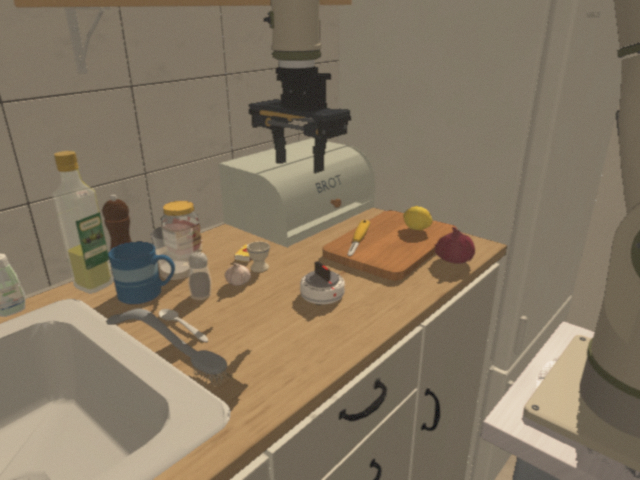

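View pics/wrist0.png

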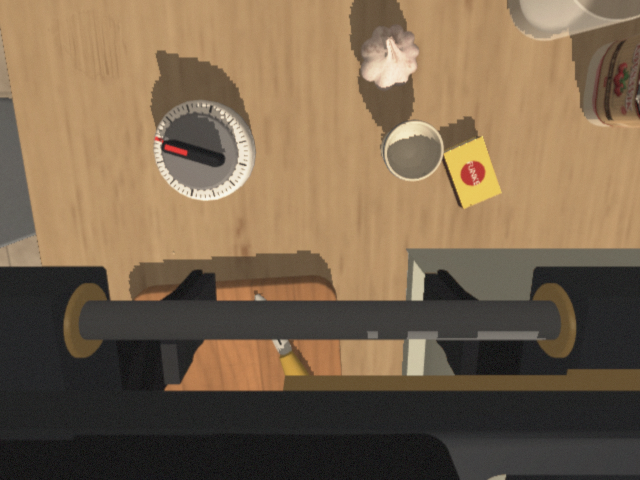

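The wrist view shows the timer at about (205,150) with the red pointer ending near (165,147) and the zero tick near (158,139). The garlic and egg cup are at (390,55) and (413,150). Next I'll measure the timer.

```bash
cat > h.py <<'E'
from bench import *
import cv2,numpy as np
from scipy.spatial.transform import Rotation as R
def ray(c,uv,z):
    d=R.from_quat(c["rotation"]).apply(np.linalg.inv(c["K"])@[uv[0],uv[1],1]); p=c["position"]
    return p+d*(z-p[2])/d[2]
def blobs(m,mn=4):
    n,l,s,ce=cv2.connectedComponentsWithStats(m.astype(np.uint8)); return [(s[i,4],ce[i],l==i) for i in range(1,n) if s[i,4]>=mn]
def measure(im,c,roi):
    x0,x1,y0,y1=roi; a=im.astype(int); b,g,r=a[...,0],a[...,1],a[...,2]
    ok=np.zeros(b.shape,bool); ok[y0:y1,x0:x1]=1
    red=ok&(r>130)&(r-g>80)&(r-b>80)
    black=ok&(a.max(2)<45); return blobs(red),blobs(black,50)
E
python3 - <<'E'
from h import *
import bench;print([d for d in dir(bench) if 'hold' in d.lower()], getattr(bench,'hold_point_z',None))
im=cv2.imread("pics/wrist0.png");c=get_calibration("wrist")
re,bl=measure(im,c,(140,270,90,210))
for n,B in(("red",re),("black",bl)):
    for a,ce,m in B:
        ys,xs=np.nonzero(m);print(n,a,ce.round(1),cv2.minAreaRect(np.c_[xs,ys].astype(np.float32)))
a=im.astype(int);roi=np.zeros(a.shape[:2],np.uint8);roi[90:210,140:265]=1
w=((a.min(2)>150)&(a.max(2)-a.min(2)<40)&(roi>0)).astype(np.uint8)
cs,_=cv2.findContours(w,0,2);k=max(cs,key=cv2.contourArea);print("white",cv2.minEnclosingCircle(k),cv2.fitEllipse(k))
u=cv2.minEnclosingCircle(k)[0];print(ray(c,u,.030))
cv2.imwrite("pics/crop0.png",cv2.resize(im[90:210,140:265],None,fx=5,fy=5,interpolation=cv2.INTER_CUBIC))
E
```

```text
['hold_point_z'] 0.0187
red 18 [157.2 138.8] ((157.55882263183594, 138.76470947265625), (5.820854663848877, 3.152963161468506), 14.03624439239502)
red 128 [175.4 149.6] ((175.41400146484375, 149.5923614501953), (22.79903793334961, 5.530459880828857), 16.389541625976562)
black 408 [197.4 150.5] ((193.22018432617188, 151.76605224609375), (62.354496002197266, 12.451743125915527), 16.69924545288086)
white ((214.0, 159.0), 43.909095764160156) ((203.95469665527344, 153.47384643554688), (81.00944519042969, 91.34542846679688), 111.23348999023438)
[0.53545335 0.04239657 0.03      ]
```

View pics/crop0.png

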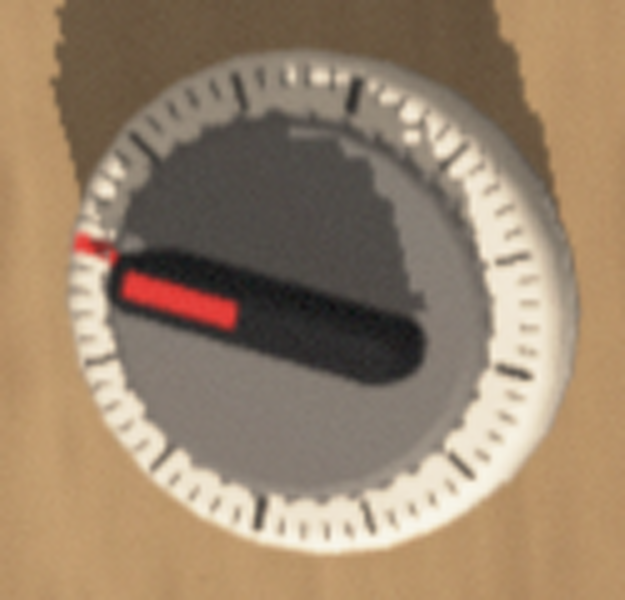

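The enlarged crop shows the bar and pointer lined up with the red tick, so the dial reads about 0. The bar is tilted about 16° in the image, and the disc centre is near pixel (200,151).

```bash
python3 - <<'E'
from h import *
c=get_calibration("wrist")
d=ray(c,(200,151),.040);b=ray(c,(193.2,151.8),.064);t=ray(c,(157.5,138.8),.0325)
print(d,b,t,np.linalg.norm((t-d)[:2]),np.degrees(np.arctan2(*(t-d)[:2][::-1])))
p=ray(c,(164.5,146.4),.064);q=ray(c,(186.4,152.8),.064);print("pointer ang",np.degrees(np.arctan2(*(p-q)[:2][::-1])))
print("garlic,cup",ray(c,(390,57),.025),ray(c,(413,150),.052))
s=read_state();r=R.from_quat(s["eef_rot"]);print(r.as_matrix().round(3), r.inv().apply((d+b)/2-s["ee_pos"]))
E
```

```text
[0.52690202 0.04955509 0.04      ] [0.52848262 0.05015955 0.064     ] [0.49013276 0.05914548 0.0325    ] 0.03799940076476598 165.38144979810087
pointer ang 163.61540613044426
garlic,cup [0.68206386 0.12353917 0.025     ] [0.69884854 0.05089346 0.052     ]
[[-0.     1.    -0.001]
 [ 1.     0.    -0.   ]
 [-0.    -0.001 -1.   ]] [ 0.04985037 -0.09672658  0.16995106]
```

Emit:
{"op": "drive_tool", "data": {"increments": [[0.034,-0.065,0,0,0,-0.155],[0.067,-0.13,0,0,0,-0.31],[0.1,-0.195,0,0,0,-0.465],[0.133,-0.26,0,0,0,-0.62],[0.167,-0.325,0,0,0,-0.775]], "claw": 0.7, "force": 20}}

```text
time: 0.52
ee_pos: [0.5263, 0.0504, 0.2221]
eef_rot: [0.46, 0.888, -0.0, -0.0]
ft_force: [-0.8, -0.5, 0.3]
width: 0.0613
grip_force: 0.0
```

Emit:
{"op": "drive_tool", "data": {"increments": [[0,0,0.05,0,0,-0.15],[0,0,0.1,0,0,-0.31],[0,0,0.15,0,0,-0.46],[0,0,0.2,0,0,-0.62],[0,0,0.25,0,0,-0.775]]}}

```text
time: 0.93
ee_pos: [0.5272, 0.0501, 0.1466]
eef_rot: [0.173, 0.985, -0.0, -0.0]
ft_force: [0.1, 0.2, -0.0]
width: 0.0299
grip_force: 0.0
```

Emit:
{"op": "drive_tool", "data": {"increments": [[0,0,0,0,0,-0.09],[0,0,0,0,0,-0.09],[0,0,0,0,0,-0.09],[0,0,0,0,0,-0.09],[0,0,0,0,0,-0.09]]}}

```text
time: 1.35
ee_pos: [0.5278, 0.0502, 0.148]
eef_rot: [0.142, 0.99, 0.0, 0.0]
ft_force: [-0.6, 0.4, -0.1]
width: 0.0264
grip_force: 0.0
```

```bash
python3 - <<'E'
from h import *
s=read_state();c=get_calibration("wrist");im=camera("wrist");cv2.imwrite("pics/w1.png",im)
np.save("c1.npy",c,allow_pickle=True)
print(s["ee_pos"],R.from_quat(s["eef_rot"]).as_matrix().round(3),s["width"],s["ft_force"],s["time"],s["joint_positions"])
re,bl=measure(im,c,(100,540,50,300))
for n,B in(("red",re),("black",bl)):
    for a,ce,m in B:
        ys,xs=np.nonzero(m);print(n,a,ce.round(1),cv2.minAreaRect(np.c_[xs,ys].astype(np.float32)))
E
```

```text
[0.52781784 0.05016738 0.14803486] [[-0.96   0.281  0.001]
 [ 0.281  0.96   0.   ]
 [-0.001  0.    -1.   ]] 0.026370319064590062 [-0.60094038  0.35500174 -0.11605753] 1.35 [ 0.02546226  0.19212546 -0.22948032  1.7990937   0.04760543  1.15479426
  1.06699957]
red 6 [317.5 163. ] ((317.5, 163.0), (5.0, 0.0), 180.0)
red 40 [317.5 174.5] ((317.5, 174.5), (9.0, 3.0), 90.0)
red 43 [317.5 188.9] ((317.5, 189.0), (10.0, 3.0), 90.0)
red 194 [317.  221.4] ((317.0, 221.5), (27.0, 6.0), 90.0)
black 308 [321.1 227.5] ((318.0, 233.0), (72.0, 12.0), 90.0)
black 3617 [168.1 282.5] ((169.5, 283.0), (32.0, 139.0), 90.0)
black 3679 [470.8 282.8] ((469.5, 283.4999694824219), (138.99996948242188, 30.999996185302734), -0.0)
black 698 [272.7 287.3] ((269.0, 285.0), (28.0, 34.0), 90.0)
black 677 [366.4 287. ] ((370.0, 285.0), (34.0, 28.0), 0.0)
```

View pics/w1.png

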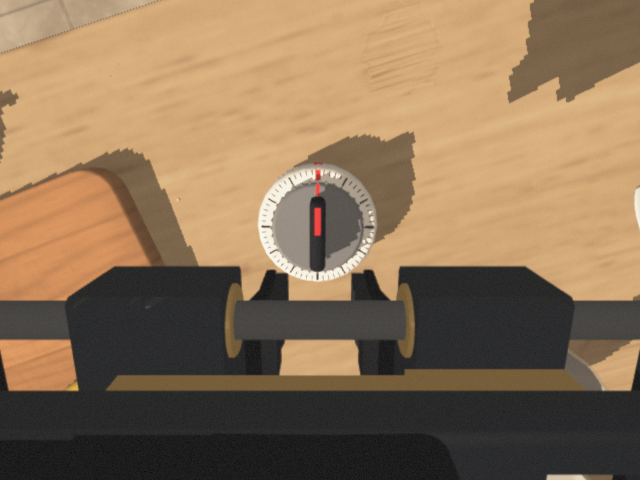

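The close view shows the bar vertical in the image at u≈317.5, in line with the zero tick at (317.5,163). It sits centred between the fingers, whose midpoint is at 319.5.

```bash
python3 - <<'E'
from h import *
c=get_calibration("wrist");s=read_state();r=R.from_quat(s["eef_rot"])
for uv,z in(((317.5,233),.064),((317.2,223),.040),((317.5,163),.0325)):
    p=ray(c,uv,z);print(p,r.inv().apply(p-s["ee_pos"]))
p=ray(c,(319.5,285),s["ee_pos"][2]+.01);print("fingers mid",r.inv().apply(p-s["ee_pos"]))
E
```

```text
[0.5226212 0.0500143 0.064    ] [ 0.00493743 -0.0016566   0.08398998]
[0.52167495 0.04995435 0.04      ] [ 0.00584684 -0.0019872   0.1079892 ]
[0.48400049 0.06118574 0.0325    ] [ 0.04516479 -0.00177186  0.1154599 ]
fingers mid [ 0.00737249 -0.00035419 -0.01000562]
```

```bash
python3 - <<'E'
from h import *
c=get_calibration("side");im=camera("side");sc=camera("scene");print(c)
cv2.imwrite("pics/side1.png",im);cv2.imwrite("pics/scene1.png",sc)
cs=get_calibration("scene")
P=np.array([.5255,.0485,.05])
def proj(c,P):
    q=c["K"]@R.from_quat(c["rotation"]).inv().apply(P-c["position"]);return q[:2]/q[2]
out=[]
for c_,i in((c,im),(cs,sc)):
    u,v=proj(c_,P).round().astype(int);print(u,v)
    u=np.clip(u,45,595);v=np.clip(v,50,430)
    out.append(cv2.resize(i[v-50:v+40,u-45:u+45],(400,400),interpolation=cv2.INTER_CUBIC)); print("origin",u-45,v-50)
cv2.imwrite("pics/both.png",np.hstack(out))
E
```

```text
{'K': array([[519.11484576,   0.        , 324.14209031],
       [  0.        , 519.11484576, 234.83137728],
       [  0.        ,   0.        ,   1.        ]]), 'position': array([0.2670063 , 0.91106798, 0.6290097 ]), 'rotation': array([-0.1093483 ,  0.86066684, -0.49118364,  0.07767999])}
321 257
origin 276 207
321 272
origin 276 222
```

View pics/both.png

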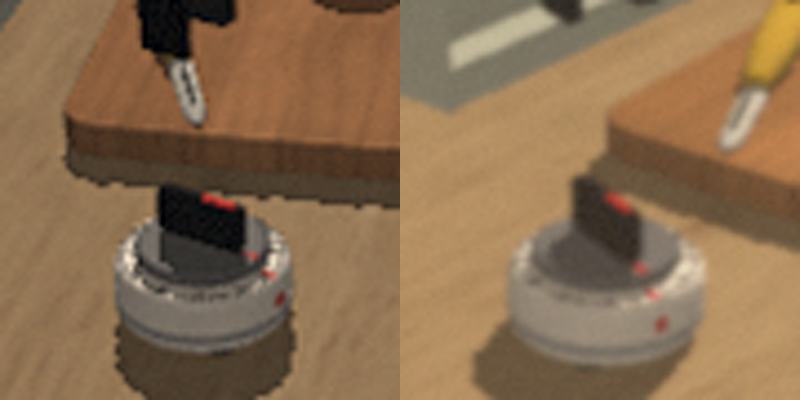

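In both crops the housing is centred at about crop x 205. That is u≈322.1 in the side view and 322.4 in the scene view, with rim rows at about 264 and 282.

```bash
python3 - <<'E'
from h import *
c=get_calibration("side");cs=get_calibration("scene")
p=ray(c,(322.1,264.4),.030);q=ray(cs,(322.4,282.3),.030);print(p,q)
# intersection of horizontal bearings (u only)
d1=(p-c["position"])[:2];d2=(q-cs["position"])[:2]
t=np.linalg.solve(np.c_[d1,-d2],(cs["position"]-c["position"])[:2]);print(c["position"][:2]+t[0]*d1)
# bar-top end + pointer ends: side bar top corners, scene
for n,cc,o,pts in(("side",c,(276,207),[(162,188),(244,212)]),("scene",cs,(276,222),[(175,178),(238,222)])):
    P=[ray(cc,(o[0]+x*.225,o[1]+y*.225),.064) for x,y in pts];print(n,P,(P[0]+P[1])/2,np.linalg.norm(P[0]-P[1]))
E
```

```text
[0.52473738 0.04744966 0.03      ] [0.52217074 0.04955385 0.03      ]
[0.52513394 0.04612084]
side [array([0.54448886, 0.04698873, 0.064     ]), array([0.50223423, 0.05840102, 0.064     ])] [0.52336154 0.05269487 0.064     ] 0.04376864342740036
scene [array([0.5433624 , 0.04504544, 0.064     ]), array([0.49759127, 0.05809282, 0.064     ])] [0.52047683 0.05156913 0.064     ] 0.047594436142051284
```

Emit:
{"op": "drive_tool", "data": {"increments": [[0.01,-0.0067,0.06,0,0,0],[0.01,-0.0067,0.12,0,0,0],[0.01,-0.0067,0.18,0,0,0],[0.01,-0.0067,0.233,0,0,0],[0.01,-0.0067,0.233,0,0,0]]}}

```text
time: 1.92
ee_pos: [0.5222, 0.0487, 0.0749]
eef_rot: [0.141, 0.99, -0.001, -0.002]
ft_force: [-1.0, 0.1, -0.6]
width: 0.0261
grip_force: 0.0
```

```bash
python3 - <<'E'
from h import *
s=read_state();c=get_calibration("wrist");im=camera("wrist")
print(s["ee_pos"],s["width"],s["time"]);cv2.imwrite("pics/w2.png",im[150:370,180:460].repeat(2,0).repeat(2,1))
re,bl=measure(im,c,(200,440,100,345))
for n,B in(("red",re),("black",bl)):
    for a,ce,m in B:
        ys,xs=np.nonzero(m);print(n,a,ce.round(1),xs.min(),xs.max(),ys.min(),ys.max())
E
```

```text
[0.52218611 0.04874895 0.07486615] 0.026089188827908106 1.9167
red 21 [322.8 184.5] 318 328 184 185
red 88 [322.8 200.1] 320 326 194 207
red 75 [323.  220.8] 321 325 213 228
red 268 [323.2 267.9] 320 327 250 286
black 717 [324.  257.4] 313 333 231 299
black 837 [217.9 285.1] 200 239 268 329
black 854 [421.  285.7] 399 439 268 338
black 701 [273.  287.1] 252 287 271 299
black 705 [366.2 286.6] 352 387 270 299
black 87 [252.2 342.1] 243 261 340 344
black 90 [386.7 342.1] 378 396 340 344
```

View pics/w2.png

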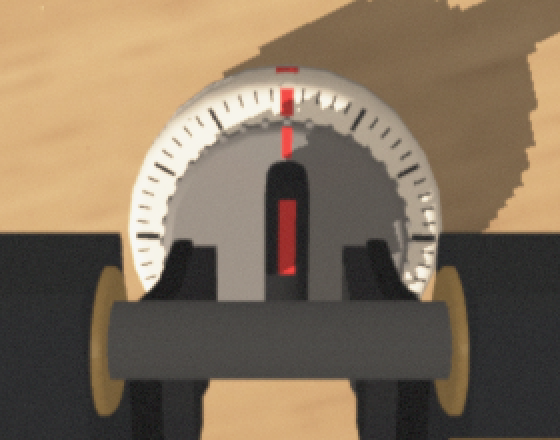

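The close view shows the bar at u≈323.2 and the finger midpoint at 319.5, so the bar is about 1.5 mm towards tool +y. The 15 and 45 minute ticks are at row 268, which gives the axis along the bar.

```bash
python3 - <<'E'
from h import *
c=get_calibration("wrist");s=read_state();r=R.from_quat(s["eef_rot"]);print(s["ee_pos"],s["eef_rot"],s["ft_force"],s["joint_vel"].max())
for uv,z in(((322.8,268),.0325),((323.2,268),.064),((322.8,184.5),.0325),((323,231),.062),((319.5,285),.085)):
    p=ray(c,uv,z);print(p.round(4),r.inv().apply(p-s["ee_pos"]).round(4))
E
```

```text
[0.52306557 0.04894268 0.07661541] [ 1.41041351e-01  9.90002787e-01 -2.98128460e-04 -1.31519212e-03] [-0.43093071  0.82903928  0.56070372] 0.020429218357827617
[0.5273 0.0491 0.0325] [-0.0041  0.0013  0.0441]
[0.517 0.052 0.064] [0.0067 0.0013 0.0126]
[0.4848 0.0613 0.0325] [0.0401 0.0013 0.0442]
[0.501  0.0566 0.062 ] [0.0233 0.0012 0.0147]
[0.5165 0.0505 0.085 ] [ 0.0068 -0.0004 -0.0084]
```

Emit:
{"op": "drive_tool", "data": {"increments": [[0,0.005,0.02,0,0,0],[0,0.005,0.045,0,0,0],[0,0.005,0.07,0,0,0],[0,0.005,0.09,0,0,0],[0,0.005,0.107,0,0,0]], "claw": 0.8}}

```text
time: 2.38
ee_pos: [0.5244, 0.0504, 0.0449]
eef_rot: [0.141, 0.99, -0.0, -0.0]
ft_force: [-1.2, 0.4, 0.6]
width: 0.0176
grip_force: 0.0
```

Emit:
{"op": "drive_tool", "data": {"increments": [[0,0,0,0,0,0],[0,0,0,0,0,0],[0,0,0,0,0,0],[0,0,0,0,0,0],[0,0,0,0,0,0]]}}

```text
time: 2.8
ee_pos: [0.5248, 0.0505, 0.0459]
eef_rot: [0.141, 0.99, 0.0, 0.0]
ft_force: [0.7, -0.2, 0.6]
width: 0.0178
grip_force: 0.0
```

Emit:
{"op": "drive_tool", "data": {"increments": [[0,0,0.005,0,0,0],[0,0,0.01,0,0,0],[0,0,0.015,0,0,0],[0,0,0.018,0,0,0],[0,0,0.02,0,0,0]]}}

```text
time: 3.22
ee_pos: [0.5246, 0.0504, 0.0403]
eef_rot: [0.141, 0.99, -0.0, 0.0]
ft_force: [-6.2, -2.4, 16.4]
width: 0.0172
grip_force: 8.6
```

Emit:
{"op": "drive_tool", "data": {"increments": [[0,0,0.001,0,0,0],[0,0,0.002,0,0,0],[0,0,0.003,0,0,0],[0,0,0.003,0,0,0],[0,0,0.003,0,0,0]]}}

```text
time: 3.63
ee_pos: [0.5246, 0.0505, 0.0402]
eef_rot: [0.141, 0.99, -0.0, 0.0]
ft_force: [-9.1, -1.2, 21.8]
width: 0.0174
grip_force: 10.4
```

Emit:
{"op": "drive_tool", "data": {"increments": [[0.002,0,-0.003,0,0,0],[0.002,0,-0.004,0,0,0],[0.002,0,-0.004,0,0,0],[0.002,0,-0.004,0,0,0],[0.002,0,-0.004,0,0,0]], "claw": 1, "force": 25}}

```text
time: 4.05
ee_pos: [0.5243, 0.0504, 0.0404]
eef_rot: [0.141, 0.99, -0.0, 0.0]
ft_force: [-2.5, -1.3, 8.5]
width: 0.0101
grip_force: 26.4
```

Emit:
{"op": "drive_tool", "data": {"increments": [[0,0,0,0,0,0],[0,0,0,0,0,0],[0,0,0,0,0,0],[0,0,0,0,0,0],[0,0,0,0,0,0]]}}

```text
time: 4.47
ee_pos: [0.5244, 0.0504, 0.0404]
eef_rot: [0.141, 0.99, -0.0, 0.0]
ft_force: [-2.6, -0.8, 8.2]
width: 0.0097
grip_force: 26.5
```

Emit:
{"op": "drive_tool", "data": {"increments": [[0,0,0.001,0,0,0],[0,0,0.002,0,0,0],[0,0,0.002,0,0,0],[0,0,0.002,0,0,0],[0,0,0.002,0,0,0]], "force": 40}}

```text
time: 4.88
ee_pos: [0.5244, 0.0504, 0.0404]
eef_rot: [0.141, 0.99, -0.0, 0.0]
ft_force: [-4.5, -1.7, 14.9]
width: 0.0098
grip_force: 41.5
```

Emit:
{"op": "drive_tool", "data": {"increments": [[0,0,0,0,0,0.05],[0,0,0,0,0,0.1],[0,0,0,0,0,0.15],[0,0,0,0,0,0.2],[0,0,0,0,0,0.25]]}}

```text
time: 5.3
ee_pos: [0.5245, 0.0506, 0.0404]
eef_rot: [0.238, 0.971, 0.0, 0.001]
ft_force: [-4.0, -0.1, 14.2]
width: 0.01
grip_force: 42.8
```

Emit:
{"op": "drive_tool", "data": {"increments": [[0,0,0,0,0,0.06],[0,0,0,0,0,0.12],[0,0,0,0,0,0.18],[0,0,0,0,0,0.24],[0,0,0,0,0,0.3]]}}

```text
time: 5.72
ee_pos: [0.5246, 0.0509, 0.0404]
eef_rot: [0.351, 0.936, 0.0, 0.001]
ft_force: [-3.3, 0.1, 13.2]
width: 0.0094
grip_force: 42.7
```

```bash
cat > look.py <<'E'
from h import *
import sys
c=get_calibration("wrist");s=read_state();im=camera("wrist");cv2.imwrite(f"pics/{sys.argv[1]}.png",im[150:330,180:460].repeat(2,0).repeat(2,1))
y=R.from_quat(s["eef_rot"]).as_matrix()[:2,1];print("tool y ang",np.degrees(np.arctan2(y[1],y[0])),s["ee_pos"],s["ft_force"],s["torque"],s["joint_positions"][6])
for a,ce,m in measure(im,c,(180,460,150,300))[0]:
    p=ray(c,ce,.0325);print(a,ce.round(1),p.round(4),np.degrees(np.arctan2(p[1]-.0504,p[0]-.5245)).round(1),np.hypot(p[1]-.0504,p[0]-.5245).round(4))
E
python3 look.py t1
```

```text
tool y ang 48.938896709710725 [0.52463489 0.05087652 0.0403785 ] [-3.28870398  0.07932436 13.17704047] [-0.02052766  0.77660083  0.16431184] 0.6229726148390303
25 [279.  199.5] [0.4844 0.0632 0.0325] 162.3 0.0421
123 [283.5 217.7] [0.4914 0.0594 0.0325] 164.8 0.0343
87 [318.9 234.8] [0.5069 0.0657 0.0325] 138.9 0.0234
236 [319.  286.4] [0.5246 0.0503 0.0325] -36.6 0.0002
```

View pics/t1.png

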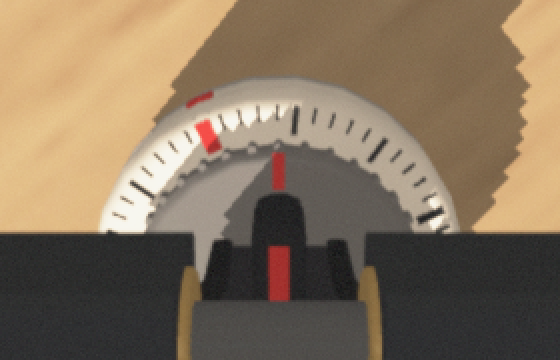

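The picture shows the zero tick where it was, at 164.8°, and the pointer about 25° clockwise of it. The housing has held still, so I'll keep turning.

Emit:
{"op": "drive_tool", "data": {"increments": [[0,0,0.0007,0,0,0.06],[0,0,0.0007,0,0,0.12],[0,0,0.0007,0,0,0.18],[0,0,0.0007,0,0,0.24],[0,0,0.0007,0,0,0.3]]}}

```text
time: 6.18
ee_pos: [0.5248, 0.051, 0.0403]
eef_rot: [0.458, 0.889, 0.001, 0.001]
ft_force: [-3.6, -0.4, 14.0]
width: 0.0096
grip_force: 42.8
```

Emit:
{"op": "drive_tool", "data": {"increments": [[0,0,0.0003,0,0,0.06],[0,0,0.0003,0,0,0.12],[0,0,0.0003,0,0,0.18],[0,0,0.0003,0,0,0.24],[0,0,0.0003,0,0,0.3]]}}

```text
time: 6.6
ee_pos: [0.5251, 0.0512, 0.0404]
eef_rot: [0.56, 0.829, 0.001, 0.001]
ft_force: [-3.3, 0.6, 14.4]
width: 0.0098
grip_force: 42.8
```

Emit:
{"op": "drive_tool", "data": {"increments": [[0,0,0.0003,0,0,0.07],[0,0,0.0003,0,0,0.14],[0,0,0.0003,0,0,0.21],[0,0,0.0003,0,0,0.28],[0,0,0.0003,0,0,0.35]]}}

```text
time: 7.02
ee_pos: [0.5254, 0.0512, 0.0404]
eef_rot: [0.668, 0.744, 0.001, 0.001]
ft_force: [-1.5, 0.5, 14.2]
width: 0.0095
grip_force: 42.7
```

```bash
python3 look.py t2
```

```text
tool y ang 6.177028164695995 [0.52536045 0.05121921 0.04037283] [-1.47984863  0.455905   14.20751751] [0.09699216 0.37969558 0.21496952] -0.08995963429550033
85 [319. 235.] [0.5229 0.0741 0.0325] 94.0 0.0238
7 [233.3 246. ] [0.4867 0.0653 0.0325] 158.4 0.0406
112 [242.7 260.5] [0.4911 0.0592 0.0325] 165.2 0.0345
269 [318.6 286.4] [0.5252 0.0508 0.0325] 30.1 0.0008
```

View pics/t2.png

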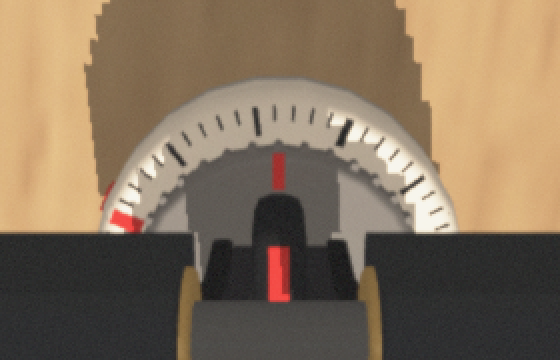

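The pointer has passed the 10-minute tick and reads about 11.4, with the zero tick still at 165°. Now I'll turn it back.

Emit:
{"op": "drive_tool", "data": {"increments": [[0,0,0,0,0,-0.06],[0,0,0,0,0,-0.12],[0,0,0,0,0,-0.18],[0,0,0,0,0,-0.24],[0,0,0,0,0,-0.3]]}}

```text
time: 7.48
ee_pos: [0.5251, 0.0512, 0.0403]
eef_rot: [0.574, 0.819, 0.001, 0.001]
ft_force: [-3.5, 1.6, 15.1]
width: 0.0098
grip_force: 42.7
```

Emit:
{"op": "drive_tool", "data": {"increments": [[0,0,0,0,0,-0.06],[0,0,0,0,0,-0.12],[0,0,0,0,0,-0.18],[0,0,0,0,0,-0.24],[0,0,0,0,0,-0.3]]}}

```text
time: 7.9
ee_pos: [0.5249, 0.0511, 0.0403]
eef_rot: [0.474, 0.881, 0.001, 0.001]
ft_force: [-4.4, 0.3, 16.0]
width: 0.0096
grip_force: 42.9
```

Emit:
{"op": "drive_tool", "data": {"increments": [[0,0,0,0,0,-0.06],[0,0,0,0,0,-0.12],[0,0,0,0,0,-0.18],[0,0,0,0,0,-0.24],[0,0,0,0,0,-0.24]]}}

```text
time: 8.32
ee_pos: [0.5247, 0.0509, 0.0403]
eef_rot: [0.389, 0.921, 0.0, 0.001]
ft_force: [-4.7, 0.1, 17.6]
width: 0.0095
grip_force: 43.0
```

```bash
python3 look.py t3
```

```text
tool y ang 44.266693674808884 [0.52470986 0.05091206 0.04032142] [-4.71619974  0.12391236 17.60092843] [-0.00643819  1.20054725  0.02892819] 0.5453048791419717
27 [271.7 203.1] [0.4846 0.0633 0.0325] 162.2 0.042
117 [277.5 220.8] [0.4914 0.0594 0.0325] 164.8 0.0343
85 [319. 235.] [0.5084 0.0672 0.0325] 133.8 0.0233
240 [319.1 286.2] [0.5247 0.0505 0.0325] 27.6 0.0002
```

View pics/t3.png

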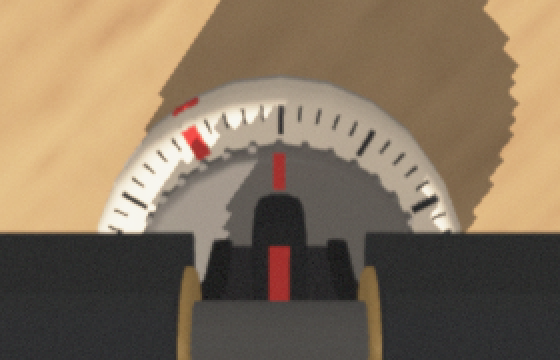

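The pointer lines up with the 5-minute tick (crop u 279 against 280.5, about 4.9–5.0 minutes), and the housing has not moved. Releasing now.

Emit:
{"op": "drive_tool", "data": {"increments": [[0,0,-0.001,0,0,0],[0,0,-0.001,0,0,0],[0,0,-0.001,0,0,0],[0,0,-0.001,0,0,0],[0,0,-0.001,0,0,0]], "claw": 0.75}}

```text
time: 8.78
ee_pos: [0.5258, 0.0515, 0.0404]
eef_rot: [0.39, 0.921, 0.001, 0.002]
ft_force: [2.1, 1.6, 7.5]
width: 0.0211
grip_force: 3.9
```

Emit:
{"op": "drive_tool", "data": {"increments": [[0,0,-0.01,0,0,0],[0,0,-0.03,0,0,0],[0,0,-0.07,0,0,0],[0,0,-0.12,0,0,0],[0,0,-0.18,0,0,0]]}}

```text
time: 9.2
ee_pos: [0.5232, 0.0504, 0.0938]
eef_rot: [0.39, 0.921, -0.0, -0.001]
ft_force: [0.1, -0.6, -0.6]
width: 0.0219
grip_force: 0.0
```

Emit:
{"op": "drive_tool", "data": {"increments": [[0,0,-0.08,0,0,0],[0,0,-0.16,0,0,0],[0,0,-0.2,0,0,0],[0,0,-0.2,0,0,0],[0,0,-0.2,0,0,0]]}}

```text
time: 9.62
ee_pos: [0.524, 0.0506, 0.1535]
eef_rot: [0.39, 0.921, 0.0, 0.0]
ft_force: [-0.6, 0.3, -0.9]
width: 0.0216
grip_force: 0.0
```

```bash
python3 look.py t4; python3 - <<'E'
import cv2
E
```

```text
tool y ang 44.09451161404449 [0.52404158 0.05058412 0.1535344 ] [-0.61353808  0.25826838 -0.89347985] [ 0.03140622 -0.0549941   0.04420612] 0.5635406340169665
41 [294.2 185.6] [0.4913 0.0593 0.0325] 165.0 0.0344
33 [319.8 193.4] [0.5077 0.0677 0.0325] 134.1 0.0241
187 [320. 225.] [0.5235 0.0517 0.0325] 129.3 0.0016
```

View pics/t4.png

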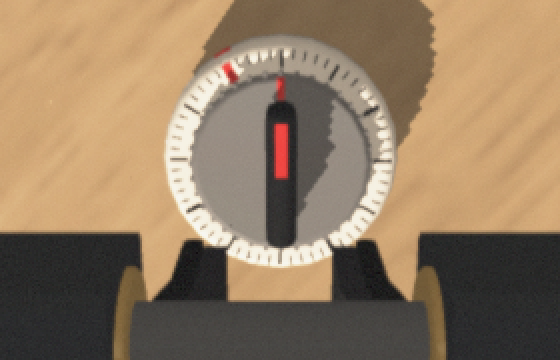

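The pointer at crop (281,85) points straight at the 5-minute tick (281,58). The tick is at the same world position as before, and the gripper is clear, so I'm handing in.

```bash
python3 -c "
from bench import *
print(close_job())"
```

```text
the job is handed in; nothing more can be done
None
```

The timer was wound to about 11.4 minutes and turned back to 5, where the pointer lines up with the 5-minute tick; the housing stayed put and the job was handed in at about 9.7 s, though the press was briefly about 22 N before the turn (13–18 N during it) and I did not re-photograph the other items afterwards.

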